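# Hang the charged work lamp on the empty lamp post

## Robot

A 6-joint arm with a two-finger parallel gripper is mounted at the origin on the work surface. World frame = base frame: x ahead of the robot, y to its left, z up, the work surface at z = 0. Lengths are in mm, angles in rad, forces in N, time in s.
With the tool pointing down it reaches from about 375 to 900 mm from the base axis. Payload 3.1 kg.
Tool frame: the origin (TCP) lies at the very end of the fingers, on their centre line; the grasp point (between the pads) lies 19 mm behind it; z points along the fingers, y is the line along which they close (so a half turn about z gives the same grasp; the last joint's range is limited). The gripper opens to 85 mm and grips with 20 to 120 N. Pads are 22 mm wide; open, the fingers measure 114 mm over their backs; the gripper's body (76 mm by 85 mm) begins 54 mm behind the grasp point. The pads swing forward as they close: fully open they stand 13 mm farther back than shut.
Start: joints at [-1.395, 0.527, 1.433, -0, 1.181, -0.178], TCP at [216.562, -586.257, 231.31] pointing down, gripper open.
Joint ranges: [-3.08, 3.08], [-0.75, 2.2], [0.22, 2.44], [-1.43, 4.57], [0, 2.65], [-2.85, 2.85]. Speed limits (rad/s): [2.79, 2.79, 3.14, 3.14, 3.14, 3.14].

## Interface

Orientations are given as a unit quaternion [w, x, y, z].
In Python, from cell import * gives the robot as it stands.
- The arm moves only by the shell command python3 -m crank 'ROWS' [FORCE]. ROWS is JSON, a list of rows, each a list of 7 numbers: the shift along the tool's x, y, z scaled (see below), then the turn, a rotation vector about the tool's x, y, z scaled (see below), then the closure, from 0 (fully open) to 1 (shut). In form: [[dx, dy, dz, rx, ry, rz, fingers], ...]. A call has 1 to 10 rows; each row shifts and turns the commanded pose from where the row before left it, along the tool's axes as they then stand; what a row does not reach is not made up. The controller multiplies each number of a shift by 30 mm and each number of a turn by 6 degrees. A row lasts 1/12 s, in which the tool goes at most 41.7 mm and 7.16 degrees, less where a joint would pass 70% of its speed; a pose out of reach is approached as far as the arm can. A call with a number of a shift or a turn outside -1 to 1 is refused whole. A call with a gripper value outside its range is refused whole. The fingers move at their own pace and stop on an object; FORCE is the grip in N (left out, the last holds). Time passes only in rows, so rows that do not move let the fingers close. It gives the time, the measured TCP pose, the force, the opening and the grip force at its end, in the units of the state.
- state(): the state, without advancing time (a new reading comes with each control period).
- get_image(name): name is "scene" or "side" or "wrist"; returns a dict with "img" (384x512x3 uint8, red, green, blue), "vertical_fov" (degrees; the focal length in pixels is half the picture's height over the tangent of half this angle, whatever the lens; pixels are square), "cx", "cy" (the principal point, pixels), "R" (3x3) and "t" (3): a world point X has camera coordinates R X + t. Camera axes: x right, y down, z forward; pixel columns grow to the right and rows downward; lengths in mm; the calibration is good to about 2 mm. A picture is of the moment at which its call begins. There is no depth.
- hand_in(): hands the job in; it is judged then, once.
Trained networks look in a picture, given as the dict that the camera call returned (one of the last four; its "shot" number tells which), for a name from the list of things; names that differ only in an ending like _2 or _b are one class to them, and where a whole thing is asked for, a point or a joint stands for the part that bears it (a point fixed in the world has none). Each returns a list of dicts, best first, with "confidence" (0 to 1); they miss things now and then, are a little off and sometimes report something else, mostly with a low value. They report only what shows in the picture. A call takes as long as a camera call. They do not tell look-alikes from the thing itself.
- regions_of(picture, query): "pixels" (384x512 bool, what is visible of it) and "point" ([column, row] in pixels, amid what is visible of it).
- spot_point(picture, query): "point" ([column, row] in pixels: a listed point, or the origin of a listed thing).
The state is a dict: "t": time; "joint_positions": joint angles; "qd": joint speeds; "joint_efforts": joint torques, N m; "ee_pos": TCP position; "tool_rot": TCP orientation; "force": force on the tool from outside, world axes, zero at the start; "wrist_torque": the same for the moment, N m; "grip_width": finger opening in mm; "grasp_force": force on a finger pad.
Only numpy, scipy, OpenCV 4.12 (cv2) and the standard library are available. Lean on these libraries where they do the work, as an engineer would, in place of code of your own. Each camera call takes 0.05 s, during which the arm holds its last target. There are 200 camera calls.

## Task

Take the charged work lamp, the one with the green status light, out of the charging dock (it is clicked in, so pull it straight up) and hang it by the notch in the middle of its handle on the hook of the empty lamp post, so that it hangs there freely, upright and still. Leave the lamp that is still charging (red light) in its bay and the lit lamp on its hook, and do not shift any of the other things on the bench.

Things in the scene. Friction and masses are not known exactly. Their poses are not given: they have to be found in the camera images.
- lamp_charged: The lamp to hang: teal/black cordless lantern, 189 mm tall, 0.38-0.6 kg, green status ring and two green lenses on the cap. Stands in either dock bay. Origin: centre of underside; z up, y along the handle bar, x across it. Foot 66 x 66 x 28 mm, cap 74 mm across, cap top at z=120. All lamps: stiff black handle, bar on uprights at y=+-50 (8 wide, outer faces +-54).
- lamp_charged_notch (a point): Hanging notch in that lamp's handle bar, where the hook's rod rests (x=y=0, z=180 of the lamp). Bar straight along y, 108 long, 10 thick (x), from z=173 to 189; in the middle of its underside a V notch 18 wide, 9 deep that centres on the rod. Window below 53 high, 92 wide. Pinched at z=181, 28 mm to one side of the middle (grip 110 N), the lamp is carried about level and the notch stays free.
- lamp_charging: The lamp still charging: same make, but red status ring and lenses; in the other dock bay, 135 mm beside the charged one; it stays there. Origin at the centre of its underside.
- lamp_lit: The lit lamp: same make, yellowish lens, dark status ring; hangs by its handle on the busy post's hook, underside 85 mm above the bench; it stays there. Origin at the centre of its underside, handle along its y.
- dock: Two-bay charging dock screwed to the bench: black base 100 x 250 x 12 mm, two grey square pockets with walls up to z=36. Origin: centre of underside; bays at its y=-67.5 and +67.5, lamps stand at z=12, handles along its y. Two sprung balls grip each lamp's foot: 8-12 N besides the weight, straight up, frees it within 10 mm; it is clear of the pocket after 25 mm.
- post_free: The empty lamp post, bolted to the bench, left or right: flange 90 mm across, 16 mm tube; hook of yellow vinyl-dipped 8 mm rod along its own -x. Origin: centre of flange underside. Top edge of the hook (mm): arm z=281 from x=0 to -60, falling to the seat z=265 from x=-85 to -105, rising to the tip at x=-121, z=281. Nothing of it is higher.
- hook_free (a point): Middle of the seat of the empty post's hook, on top of the rod (x=-95, z=265 mm of the post). The lamp's bar lies across the rod here, along the post's y, the rod in its notch.
- post_busy: The other lamp post, same as the empty one, at the other end; the lit lamp hangs on it.
- hook_busy (a point): Middle of the seat of the busy post's hook.
- driver: Bystander: red/black cordless impact driver standing on its battery, 222 mm tall, footprint 115 x 75 mm, nose and bit along its +x out to 141 mm at height 186 mm, motor back to x=-63. Origin: centre of underside. In front, near the robot, left or right.
- bottle: Bystander: clear bottle, 215 mm tall, 68 mm across, pink label, white cap. Origin at the centre of its underside. It stands in front on the side where the driver is not.
- router: Bystander: cordless trim router, clear base 88 mm across, battery on top 209 mm high, within 70 mm of its axis. Origin at the centre of its underside. Stands behind the dock.
- rings: Bystander: stack of three plywood rings, 120 mm across, 60 mm high. Origin at the centre of its underside. Behind the dock.
- mallet: Bystander: wooden mallet lying on the bench, 62 mm high, handle along its -x, 305 mm long in all. At the far left or right.
- hammer: Bystander: hammer with a wooden handle lying on the bench along its x, 290 mm long. At the far right or left.
There are look-alikes about, which are no part of the job. What is shaped like the lamp_charged but pink is not meant. What is shaped like the lamp_lit but blue is not meant.

How it is judged (in metres and radians):
On the way:
1. The charged lamp is out of the dock: lifted at least 60 mm above its seat, not touching the dock (z of lamp_charged in the frame of dock above 0.072 m and contact force between lamp_charged and dock below 0.05 N), for 0.1 s.
At the end, for the whole second after the job is handed in: Charged lamp let go on the empty post's hook: notch within 15 mm of the seat's middle, weight on the post, upright within 0.22 rad, at rest (0.03 m/s, 0.3 rad/s). Charging lamp within 10 mm, lit lamp (on its hook) and all other bystanders within 30 mm of their starts (distance between lamp_charged_notch and hook_free below 0.015 m and contact force between lamp_charged and post_free above 2 N and angle between lamp_charged's own z axis and vertical below 0.22 rad and linear speed of lamp_charged below 0.03 m/s and angular speed of lamp_charged below 0.3 rad/s and distance of lamp_charging from where it was at the start of the episode below 0.01 m and distance between hook_busy and lamp_lit below 0.19 m and distance of each of lamp_lit, driver, bottle, router, rings, mallet, hammer from where it was at the start of the episode below 0.03 m); the robot touches nothing.
It fails at once if The lamp that is still charging is pulled up or shifted more than 10 mm (distance of lamp_charging from where it was at the start of the episode above 0.01 m).
It fails at once if The lit lamp is knocked off its hook or swung more than 60 mm (distance of lamp_lit from where it was at the start of the episode above 0.06 m).
It fails at once if A bystander (driver, bottle, router, rings, mallet, hammer) is shifted more than 30 mm or knocked over (distance of any of driver, bottle, router, rings, mallet, hammer from where it was at the start of the episode above 0.03 m or angle between any of driver, bottle, router's own z axis and vertical above 0.4 rad).
It fails at once if The charged lamp is tipped over (angle between lamp_charged's own z axis and vertical above 0.9 rad).
It also fails if it takes over 48 s, if anything falls off the work surface, if the arm or the gripper's body presses on something with over 40 N, if the wrist force passes 120 N, or if a joint passes its speed limit or range.

## Working session

There is one attempt and no reset: what is moved stays moved. The work goes in short steps, Python scripts to look and compute and a shell command to move; the robot and the scene stay as the last step left them, time stands still between calls to the robot, and variables do not carry over. Pictures are saved under pics/ and viewed, at most 12 in all, crops included, and the job is handed in when it is done.

```bash
mkdir -p pics
cat > h.py <<'E'
from cell import *
import numpy as np, cv2
def cam(p):
    H=p["img"].shape[0]; f=H/2/np.tan(np.radians(p["vertical_fov"])/2)
    return f,np.array(p["R"]),np.array(p["t"])
def ray(p,uv):
    f,R,t=cam(p); d=R.T@np.array([(uv[0]-p["cx"])/f,(uv[1]-p["cy"])/f,1]); return -R.T@t,d
def at_z(p,uv,z):
    c,d=ray(p,uv); return c+d*(z-c[2])/d[2]
def tri(ps,uvs):
    A=np.zeros((3,3));b=np.zeros(3)
    for p,uv in zip(ps,uvs):
        c,d=ray(p,uv); d=d/np.linalg.norm(d); M=np.eye(3)-np.outer(d,d); A+=M;b+=M@c
    return np.linalg.solve(A,b)
def proj(p,X):
    f,R,t=cam(p); q=R@np.array(X)+t; return np.array([p["cx"]+f*q[0]/q[2],p["cy"]+f*q[1]/q[2]])
E
python3 - <<'E'
from h import *
ps=[get_image("scene"),get_image("side")]
im=[cv2.cvtColor(p["img"],cv2.COLOR_RGB2BGR) for p in ps]
for n,i in zip(("scene","side"),im): cv2.imwrite(f"pics/{n}0.png",cv2.resize(i,(800,600)))
for p in ps:
    print("cam",ray(p,(256,192))[0].round(), ray(p,(256,192))[1].round(2), p["vertical_fov"])
    for q in "lamp_charged lamp_charged_notch lamp_charging lamp_lit dock post_free hook_free post_busy hook_busy driver bottle router rings mallet hammer".split():
        print(q,[(np.round(d["point"]).tolist(),round(d["confidence"],2)) for d in spot_point(p,q)[:4]])
s=state(); print(s["t"],s["ee_pos"],s["tool_rot"],s["force"],s["grip_width"])
E
```

```text
cam [1367. -416. 1219.] [-0.6   0.28 -0.75] 49.41599591068713
lamp_charged [([210.0, 192.0], 0.89), ([246.0, 214.0], 0.83)]
lamp_charged_notch [([208.0, 156.0], 0.87), ([239.0, 183.0], 0.7)]
lamp_charging [([277.0, 213.0], 0.67), ([166.0, 240.0], 0.29)]
lamp_lit [([164.0, 240.0], 0.96), ([199.0, 233.0], 0.82), ([124.0, 260.0], 0.71)]
dock [([262.0, 215.0], 0.79), ([277.0, 213.0], 0.21), ([164.0, 216.0], 0.21)]
post_free [([355.0, 215.0], 0.97), ([353.0, 148.0], 0.37)]
hook_free [([355.0, 149.0], 0.65)]
post_busy [([177.0, 279.0], 0.96)]
hook_busy [([154.0, 206.0], 0.57)]
driver [([305.0, 166.0], 0.88), ([122.0, 259.0], 0.64), ([369.0, 168.0], 0.16)]
bottle [([166.0, 217.0], 0.97)]
router []
rings [([290.0, 267.0], 0.67), ([242.0, 182.0], 0.34)]
mallet [([368.0, 168.0], 0.81)]
hammer [([125.0, 258.0], 0.9)]
cam [  84. 1386. 1035.] [ 0.27 -0.83 -0.5 ] 43.61728588423741
lamp_charged [([273.0, 232.0], 0.87), ([319.0, 236.0], 0.77), ([301.0, 182.0], 0.67)]
lamp_charged_notch [([278.0, 189.0], 0.7), ([324.0, 195.0], 0.57)]
lamp_charging [([252.0, 245.0], 0.58)]
lamp_lit [([285.0, 176.0], 0.66)]
dock [([260.0, 239.0], 0.65)]
post_free [([188.0, 287.0], 0.87), ([222.0, 347.0], 0.51), ([272.0, 230.0], 0.43)]
hook_free [([211.0, 222.0], 0.88)]
post_busy [([261.0, 196.0], 0.65)]
hook_busy [([282.0, 139.0], 0.93), ([320.0, 205.0], 0.35)]
driver [([282.0, 298.0], 0.84)]
bottle [([318.0, 205.0], 0.87), ([185.0, 289.0], 0.24)]
router [([179.0, 251.0], 0.95)]
rings [([201.0, 225.0], 0.95)]
mallet []
hammer [([301.0, 184.0], 0.71), ([285.0, 176.0], 0.22)]
1.6 [ 216.57078195 -586.24295052  231.30693535] [-1.08226347e-05  9.84391881e-01  1.75990411e-01  3.94462873e-06] [0.65994972 1.52831001 0.42476341] 85.45394005921723
```

View pics/scene0.png

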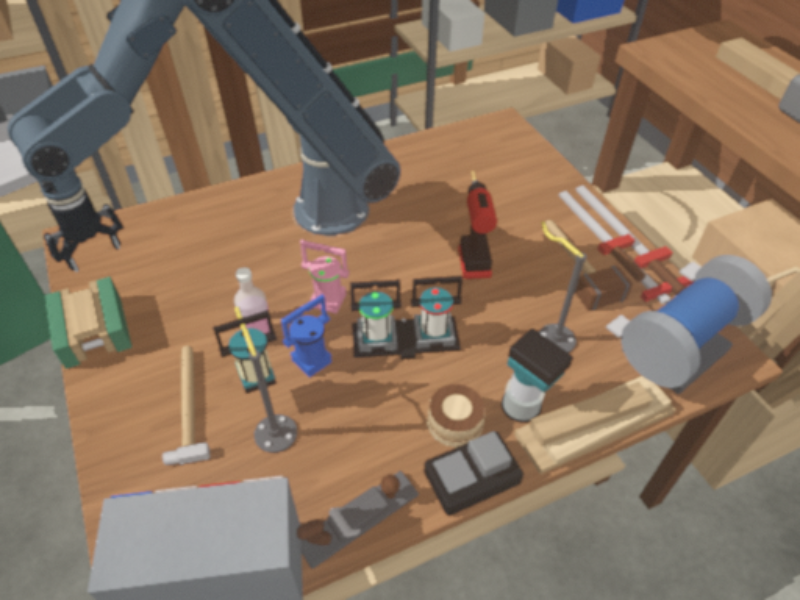

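View pics/side0.png

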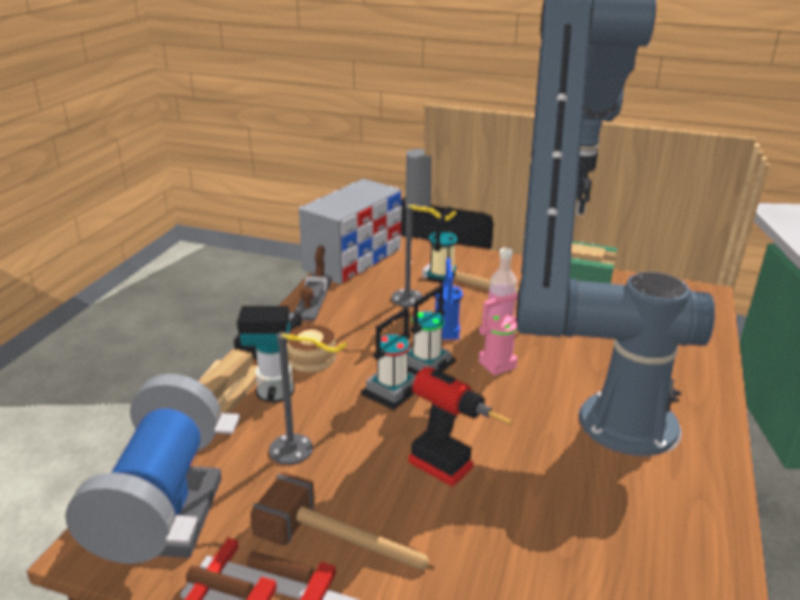

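The scene view shows the charged lamp (green) at about (376,318) and the charging one (red) at (436,312). The empty post stands at right, (562,335), with its hook at (562,240), and a pink and a blue look-alike stand beside the dock. The side view agrees: green at (429,338), red at (393,365), empty post's hook at (315,343).

Run:
```python
from h import *
ps=[get_image("scene"),get_image("side")]
print([k for k in ps[0]],{k:v for k,v in ps[0].items() if k not in("img",)})
def T(name,a,b): 
    X=tri(ps,(a,b)); print(name,X.round(1),[np.round(proj(p,X)-u,1) for p,u in zip(ps,(a,b))])
sp={(i,q):[np.array(d["point"]) for d in spot_point(p,q)] for i,p in enumerate(ps) for q in ("lamp_charged","lamp_charged_notch","post_free","hook_free","dock","hook_busy","driver","router")}
def near(i,q,uv):
    L=sp[(i,q)]; return min(L,key=lambda u:np.linalg.norm(u-uv)) if L else np.full(2,np.nan)
T("charged",near(0,"lamp_charged",(246,214)),near(1,"lamp_charged",(273,232)))
T("notch",near(0,"lamp_charged_notch",(239,183)),near(1,"lamp_charged_notch",(278,189)))
T("post",near(0,"post_free",(355,215)),near(1,"post_free",(188,287)))
T("hook",near(0,"hook_free",(355,149)),near(1,"hook_free",(211,222)))
T("dock",near(0,"dock",(262,215)),near(1,"dock",(260,239)))
T("driver",near(0,"driver",(305,166)),near(1,"driver",(282,298)))
# colour blobs
for i,p in enumerate(ps):
    h=cv2.cvtColor(p["img"],cv2.COLOR_RGB2HSV)
    for nm,lo,hi in (("green",(50,150,130),(72,255,255)),("yellow",(22,140,120),(32,255,255)),("red",(0,150,130),(6,255,255))):
        n,l,s,c=cv2.connectedComponentsWithStats(cv2.inRange(h,lo,hi))
        print(i,nm,[(c[k].round(1).tolist(),s[k].tolist()) for k in range(1,n) if s[k][4]>6][:8])
```

```text
['img', 'vertical_fov', 'cx', 'cy', 'R', 't', 'shot'] {'vertical_fov': 49.41599591068713, 'cx': 258.15254979673364, 'cy': 195.64050349054347, 'R': array([[ 0.41991766,  0.9074908 ,  0.01138422],
       [ 0.68786967, -0.31006093, -0.6562755 ],
       [-0.59203418,  0.28341253, -0.75443546]]), 't': array([-210.20302172, -269.97060806, 1846.82214535]), 'shot': 3}
charged [478.2 -56.2  17.6] [array([-0.6, -0.5]), array([-0.7,  0.4])]
notch [485.6 -62.6 196.7] [array([-3.1, -2.8]), array([-3.4,  2. ])]
post [663.3 321.    1.6] [array([0.6, 0.3]), array([ 0.7, -0.2])]
hook [555.6 319.9 262.2] [array([0.1, 0.1]), array([ 0.2, -0.1])]
dock [513.3   8.   13.4] [array([-1.2, -0.9]), array([-1.4,  0.6])]
driver [343.5 286.3  11.9] [array([-0.5, -0.4]), array([-0.7,  0.3])]
0 green []
0 yellow []
0 red [([309.4, 136.9], [302, 121, 16, 28, 267]), ([394.4, 155.6], [384, 151, 21, 12, 109]), ([417.4, 163.9], [407, 159, 22, 12, 127]), ([303.6, 174.5], [295, 166, 20, 12, 90]), ([436.8, 179.4], [434, 178, 7, 4, 19]), ([420.6, 185.9], [413, 181, 16, 11, 72])]
1 green [([268.5, 201.0], [267, 200, 4, 3, 10])]
1 yellow [([273.1, 134.2], [263, 132, 19, 7, 55]), ([287.7, 137.6], [285, 135, 7, 6, 22]), ([201.8, 219.4], [182, 214, 39, 12, 106])]
1 red [([232.5, 137.2], [229, 133, 9, 11, 40]), ([241.8, 142.8], [239, 139, 8, 9, 20]), ([251.4, 146.6], [249, 143, 7, 10, 25]), ([222.6, 173.2], [220, 168, 8, 12, 29]), ([280.1, 249.2], [264, 235, 35, 29, 515]), ([279.6, 300.9], [261, 291, 42, 20, 223]), ([141.3, 355.3], [133, 344, 18, 23, 157]), ([203.8, 372.2], [192, 360, 22, 24, 293])]
```

```bash
python3 -m crank '[[0,0,-1,0,0,0,0.5],[0,0,-1,0,0,0,0.5],[0,0,-1,0,0,0,0.5],[0,0,-1,0,0,0,0.5],[0,0,-1,0,0,0,0.5],[0,0,-1,0,0,0,0.5],[0.95,-0.89,0,0,0,0,0.5],[0.95,-0.89,0,0,0,0,0.5],[0.95,-0.89,0,0,0,0,0.5],[0.95,-0.89,0,0,0,0,0.5]]' 110
python3 -m crank '[[0.95,-0.89,0,0,0,0,0.5],[0.95,-0.89,0,0,0,0,0.5],[0.95,-0.89,0,0,0,0,0.5],[0.95,-0.89,0,0,0,0,0.5],[0.95,-0.89,0,0,0,0,0.5],[0.95,-0.89,0,0,0,0,0.5],[0.95,-0.89,0,0,0,0,0.5],[0.95,-0.89,0,0,0,0,0.5],[0,0,0,0,0,-1,0.5],[0,0,0,0,0,-1,0.5]]'
python3 -m crank '[[0,0,0,0,0,-1,0.5],[0,0,0,0,0,-1,0.5],[0,0,0,0,0,-1,0.5],[0,0,0,0,0,-1,0.5],[0,0,0,0,0,-1,0.5],[0,0,0,0,0,-0.5,0.5],[0,0,0,0,0,0,0.5],[0,0,0,0,0,0,0.5]]'
python3 - <<'E'
from h import *
p=get_image("wrist"); cv2.imwrite("pics/w1.png",cv2.resize(cv2.cvtColor(p["img"],cv2.COLOR_RGB2BGR),(768,576)))
print(state(),*ray(p,(p["cx"],p["cy"])))
for q in ("lamp_charged","lamp_charged_notch","lamp_charging","dock"): print(q,[(np.round(d["point"],1).tolist(),round(d["confidence"],2)) for d in spot_point(p,q)])
E
```

```text
t: 3.33
ee_pos: [286.8, -445.1, 411.4]
tool_rot: [0.0, 0.984, 0.175, 0.0]
force: [0.8, -0.5, -0.3]
grip_width: 42.6
grasp_force: 0.0
t: 4.17
ee_pos: [427.0, -164.6, 411.6]
tool_rot: [0.0, 0.959, 0.283, 0.0]
force: [-0.2, 0.6, 0.7]
grip_width: 42.4
grasp_force: 0.0
t: 4.83
ee_pos: [426.3, -167.1, 411.4]
tool_rot: [0.0, 0.843, 0.539, 0.0]
force: [0.3, 0.3, 0.2]
grip_width: 42.8
grasp_force: 0.0
{'t': 4.8833, 'joint_positions': array([-6.18538554e-01,  1.10807576e-01,  1.55443842e+00, -1.45473050e-06,
        1.47625295e+00, -1.85531403e-01]), 'qd': array([ 0.00010941,  0.00046486, -0.00156695,  0.00084544,  0.00209304,
       -0.0038977 ]), 'joint_efforts': array([ 5.95997975e-03, -2.70136303e+01, -2.12038958e+01,  6.16089255e-05,
        5.34752216e-04, -5.19744877e-03]), 'ee_pos': array([ 426.29911824, -167.15774558,  411.36146454]), 'tool_rot': array([4.37274672e-05, 8.42496938e-01, 5.38701129e-01, 1.68552647e-05]), 'force': array([-1.11232183,  0.00474646, -0.30204449]), 'wrist_torque': array([-0.04545012, -0.00097307,  0.01316787]), 'grasp_force': 0.0, 'grip_width': 42.6106325079396} [ 455.15576856 -102.26351856  554.53220686] [-0.11698973 -0.25488989 -0.95986694]
lamp_charged [([258.7, 85.0], 0.92), ([200.6, 151.6], 0.62)]
lamp_charged_notch [([260.3, 73.3], 0.94), ([174.0, 168.6], 0.81)]
lamp_charging [([259.6, 2.2], 0.61)]
dock [([257.2, 47.9], 0.93), ([352.0, 221.3], 0.42)]
```

View pics/w1.png

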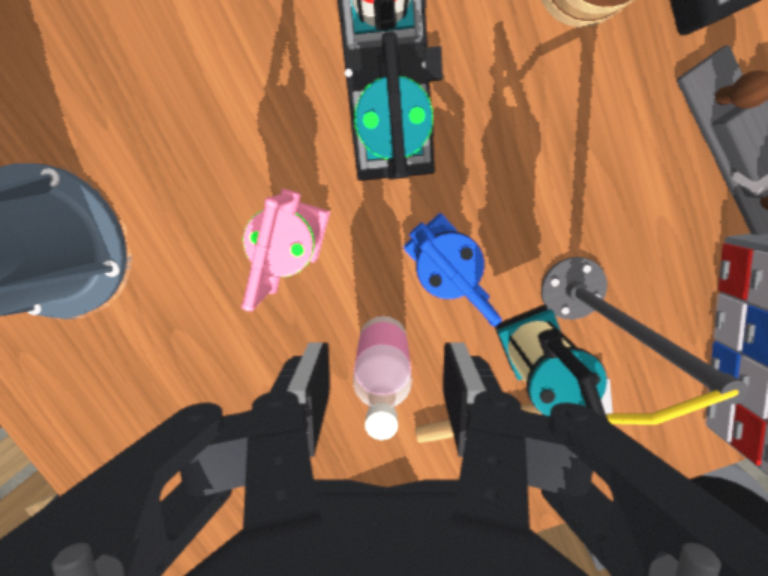

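The wrist view shows the green-lensed lamp at (394,117), its bar running from (389,38) to (399,172), almost along the image's vertical. The pink lamp at (282,240), the blue one at (450,262) and the bottle below the fingers are all well clear of it.

Run:
```python
from h import *
p=get_image("wrist"); s=state()
hsv=cv2.cvtColor(p["img"],cv2.COLOR_RGB2HSV)
m=cv2.inRange(hsv,(50,180,150),(72,255,255)); n,l,st,c=cv2.connectedComponentsWithStats(m)
print([(c[k].round(1).tolist(),int(st[k][4])) for k in range(1,n) if st[k][4]>15])
a=at_z(p,(389/1.5,38/1.5),201); b=at_z(p,(399/1.5,172/1.5),201)
print("bar ends",a.round(1),b.round(1),np.linalg.norm(a-b),"mid",((a+b)/2).round(1),"ang",np.degrees(np.arctan2(*(a-b)[1::-1])))
print("notch net",at_z(p,(260.3,73.3),192).round(1),"origin net",at_z(p,(258.7,85),12).round(1),"dock",at_z(p,(257.2,47.9),0).round(1))
g=[at_z(p,(x/1.5,y/1.5),133).round(1) for x,y in ((371,120),(417,116))]; print("lenses",g,(g[0]+g[1])/2)
```

```text
[([277.5, 76.5], 82), ([246.9, 79.5], 78), ([197.7, 166.1], 33)]
bar ends [497.  -18.2 201. ] [ 463.7 -110.6  201. ] 98.30664133646707 mid [480.4 -64.4 201. ] ang 70.1880891344283
notch net [477.6 -63.6 192. ] origin net [477.7 -61.3  12. ] dock [502.1  -1.8   0. ]
lenses [array([460.7, -57.6, 133. ]), array([501.9, -72.7, 133. ])] [481.3  -65.15 133.  ]
```

```bash
python3 -m crank '[[0,0,0,0,0,-0.83,0.5],[0.72,0.12,1,0,0,0,0.5],[0.72,0.12,1,0,0,0,0.5],[0.72,0.12,1,0,0,0,0.5],[0.72,0.12,1,0,0,0,0.5],[0,0,0,0,0,0,0.5],[0,0,0,0,0,0,0.5]]' 110
python3 - <<'E'
from h import *
p=get_image("wrist"); cv2.imwrite("pics/w2.png",cv2.resize(cv2.cvtColor(p["img"],cv2.COLOR_RGB2BGR),(768,576)))
s=state(); print(s["ee_pos"],s["tool_rot"],s["joint_positions"].round(2),*ray(p,(p["cx"],p["cy"])))
hsv=cv2.cvtColor(p["img"],cv2.COLOR_RGB2HSV)
n,l,st,c=cv2.connectedComponentsWithStats(cv2.inRange(hsv,(50,180,150),(72,255,255)))
print([(c[k].round(1).tolist(),at_z(p,c[k],133).round(1),int(st[k][4])) for k in range(1,n) if st[k][4]>15])
print([(d["point"],at_z(p,d["point"],192).round(1)) for d in spot_point(p,"lamp_charged_notch")])
E
```

```text
t: 5.72
ee_pos: [468.4, -89.8, 289.9]
tool_rot: [-0.002, 0.817, 0.576, -0.001]
force: [0.5, 0.2, 0.3]
grip_width: 43.1
grasp_force: 0.0
[469.38152426 -90.90296809 291.40485425] [ 6.63851854e-06  8.17599165e-01  5.75787724e-01 -3.19618803e-04] [-0.43  0.25  1.71 -0.    1.18 -0.08] [491.91424994 -22.64583466 433.05116533] [-0.09744753 -0.26307718 -0.95984081]
[([241.5, 152.4], array([460.3, -57.1, 133. ]), 124), ([281.9, 152.3], array([501.9, -71.9, 133. ]), 130), ([134.3, 233.3], array([ 306.1, -104.6,  133. ]), 20), ([170.9, 246.5], array([ 339.9, -135.1,  133. ]), 58)]
[([263.2, 159.9], array([482.3, -63. , 192. ])), ([135.7, 267.5], array([ 327.1, -122.4,  192. ]))]
```

View pics/w2.png

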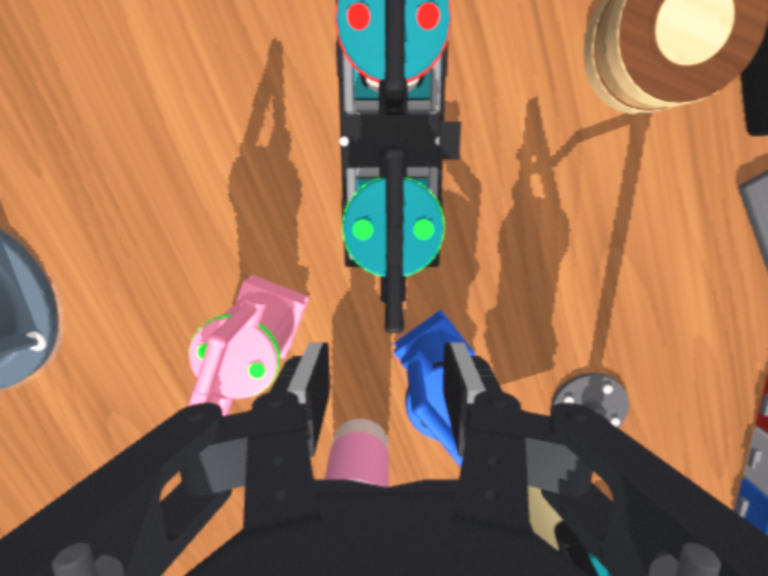

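The wrist view shows the bar running straight up the picture, from (395,150) to (394,330), with the green lenses at (362,229) and (424,229). The blue lamp's handle, (420,370) to (465,460), is close to the right finger, so I check that clearance first.

Run:
```python
from h import *
p=get_image("wrist"); s=state(); t=s["ee_pos"]
tx=np.array([.3370,.9415]);ty=np.array([.9415,-.3370])
def show(n,uv,z):
    X=at_z(p,np.array(uv)/1.5,z); d=X[:2]-t[:2]; print(n,X.round(1),"tool x,y:",round(d@tx,1),round(d@ty,1))
show("far end",(395,150),201);show("near end",(394,330),201)
show("lens L",(362,229),125);show("lens R",(424,229),125)
for u in ((398,350),(415,372),(440,312),(465,455),(420,425),(408,385)): show("blue",u,189); 
for u in ((398,350),(440,312),(480,350)): show("blue low",u,110)
show("bottle cap",(360,430),150)
```

```text
far end [501.  -17.9 201. ] tool x,y: 80.0 4.2
near end [ 465.7 -116.2  201. ] tool x,y: -24.4 4.1
lens L [461.5 -60.8 125. ] tool x,y: 26.4 -18.5
lens R [505.4 -76.6 125. ] tool x,y: 26.3 28.2
blue [ 462.1 -135.   189. ] tool x,y: -43.3 7.1
blue [ 467.5 -153.9  189. ] tool x,y: -59.2 18.5
blue [ 495.9 -119.2  189. ] tool x,y: -17.1 33.5
blue [ 480.  -227.6  189. ] tool x,y: -124.4 55.1
blue [ 457.8 -193.5  189. ] tool x,y: -99.8 22.7
blue [ 460.  -161.4  189. ] tool x,y: -68.8 14.0
blue low [ 452.4 -170.6  110. ] tool x,y: -80.1 9.8
blue low [ 496.9 -149.7  110. ] tool x,y: -45.4 44.8
blue low [ 518.8 -194.5  110. ] tool x,y: -80.2 80.5
bottle cap [ 405.5 -208.3  150. ] tool x,y: -131.4 -21.5
```

```bash
python3 -m crank '[[0,0.14,1,0,0,0,0.5],[0,0,1,0,0,0,0.5],[0,0,0.8,0,0,0,0.5],[0,0,0.6,0,0,0,0.5],[0,0,0.5,0,0,0,0.5],[0,0,0,0,0,0,0.5],[0,0,0,0,0,0,1],[0,0,0,0,0,0,1],[0,0,0,0,0,0,1],[0,0,0,0,0,0,1]]' 110
python3 -m crank '[[0,0,0,0,0,0,1],[0,0,0,0,0,0,1],[0,0,0,0,0,0,1],[0,0,0,0,0,0,1]]'
```

```text
t: 6.7
ee_pos: [473.4, -92.7, 176.1]
tool_rot: [0.001, 0.818, 0.576, 0.0]
force: [-2.1, 0.1, 6.4]
grip_width: 7.4
grasp_force: 107.8
t: 7.03
ee_pos: [473.4, -92.7, 176.1]
tool_rot: [0.001, 0.818, 0.576, 0.0]
force: [-2.0, 0.2, 5.8]
grip_width: 7.8
grasp_force: 107.8
```

```bash
python3 -m crank '[[0,0,-0.2,0,0,0,1],[0,0,-0.2,0,0,0,1],[0,0,-0.2,0,0,0,1],[0,0,-0.3,0,0,0,1],[0,0,-0.3,0,0,0,1],[0,0,-0.5,0,0,0,1],[0,0,-0.5,0,0,0,1],[0,0,-0.5,0,0,0,1],[0,0,-0.5,0,0,0,1],[0,0,0,0,0,0,1]]' 110
python3 - <<'E'
from h import *
p=get_image("wrist"); cv2.imwrite("pics/w3.png",cv2.resize(cv2.cvtColor(p["img"],cv2.COLOR_RGB2BGR),(512,384)))
s=state(); print(s["ee_pos"],s["force"],s["wrist_torque"],s["grip_width"])
E
```

```text
t: 7.87
ee_pos: [475.2, -92.9, 274.0]
tool_rot: [0.003, 0.818, 0.575, 0.002]
force: [0.8, -0.5, -3.2]
grip_width: 7.7
grasp_force: 110.3
[474.47483701 -92.75147742 272.50114358] [ 0.34670859  0.1546013  -4.30124123] [-0.1137002   0.03685591  0.0441304 ] 7.832853069424928
```

View pics/w3.png

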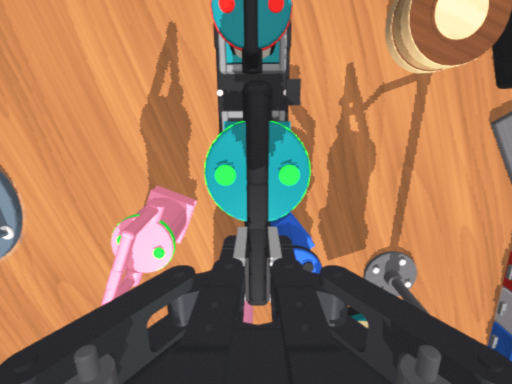

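The lamp is out, held at its bar just below the middle of the picture (pads at (257,245)), and level. The red lamp is still in its bay. Next I lift it higher and carry it to a standoff in front of the hook.

```bash
python3 -m crank '[[0,0,-0.6,0,0,0,1],[0,0,-1,0,0,0,1],[0,0,-1,0,0,0,1],[0,0,-1,0,0,0,1],[0,0,-1,0,0,0,1],[0.3,-0.1,-0.4,0,0,0,1],[0.6,-0.2,0,0,0,0,1],[0.9,-0.31,0,0,0,0,1],[0.93,-0.32,0,0,0,0,1],[0.93,-0.32,0,0,0,0,1]]' 110
python3 -m crank '[[0.93,-0.32,0,0,0,0,1],[0.93,-0.32,0,0,0,0,1],[0.93,-0.32,0,0,0,0,1],[0.93,-0.32,0,0,0,0,1],[0.93,-0.32,0,0,0,0,1],[0.93,-0.32,0,0,0,-0.3,1],[0.93,-0.2,0,0,0,-0.8,1],[0.8,-0.1,0,0,0,-0.8,1],[0.5,0,0,0,0,-0.8,1],[0.2,0,0,0,0,-0.6,1]]'
python3 -m crank '[[0,0,0,0,0,0,1],[0,0,0,0,0,0,1],[0,0,0,0,0,0,1]]'
python3 - <<'E'
from h import *
p=get_image("wrist"); cv2.imwrite("pics/w4.png",cv2.resize(cv2.cvtColor(p["img"],cv2.COLOR_RGB2BGR),(768,576)))
s=state(); print(s["ee_pos"],s["tool_rot"],s["joint_positions"].round(2),*ray(p,(p["cx"],p["cy"])))
for q,z in (("hook_free",265),("post_free",0),("lamp_charged_notch",440)): print(q,[(d["point"],round(d["confidence"],2),at_z(p,d["point"],z).round(1)) for d in spot_point(p,q)])
E
```

```text
t: 8.75
ee_pos: [474.0, 24.9, 419.2]
tool_rot: [-0.001, 0.818, 0.575, -0.001]
force: [1.4, 0.7, -3.7]
grip_width: 8.2
grasp_force: 110.3
t: 9.58
ee_pos: [484.6, 276.6, 418.5]
tool_rot: [-0.001, 0.704, 0.71, -0.001]
force: [0.5, 0.3, -4.4]
grip_width: 8.0
grasp_force: 110.3
t: 9.83
ee_pos: [484.8, 273.4, 419.5]
tool_rot: [-0.0, 0.707, 0.707, -0.001]
force: [0.3, -0.2, -4.3]
grip_width: 7.9
grasp_force: 110.3
[484.98174997 273.32087555 419.81641202] [-1.09105690e-04  7.07477229e-01  7.06735829e-01 -6.53233925e-04] [ 0.31  0.27  1.33 -0.    1.55  0.31] [484.12816538 345.04207624 562.5813737 ] [-0.00129305 -0.2817779  -0.95947879]
hook_free [([333.4, 148.6], 0.61, array([566., 306., 265.]))]
post_free [([344.2, 120.1], 0.77, array([656. , 327.4,   0. ]))]
lamp_charged_notch [([256.3, 201.1], 0.97, array([483.6, 304.4, 440. ]))]
```

View pics/w4.png

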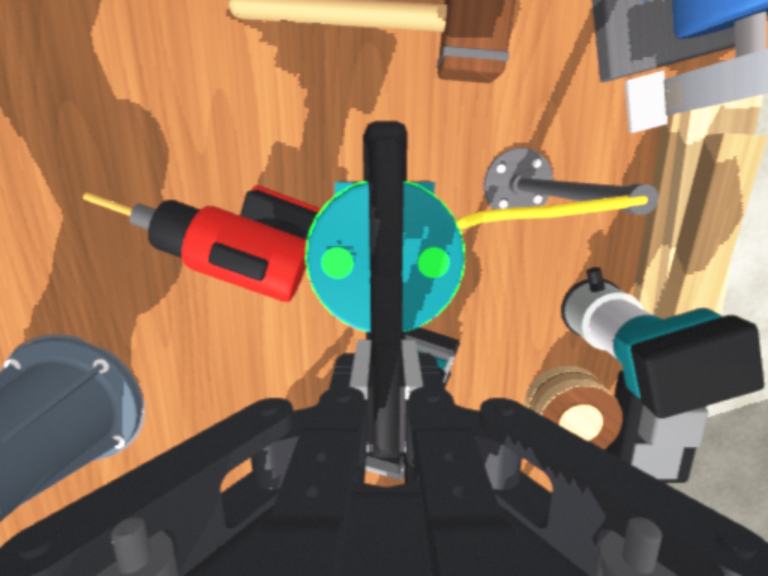

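The wrist view shows the lamp held level in front of the empty post. The flange is at (518,180), the top of the tube at (648,200), and the yellow rod runs left to (462,225), where the cap hides its tip. I back off a little to see the tip.

```bash
python3 -m crank '[[0,-0.5,0,0,0,0,1],[0,-0.8,0,0,0,0,1],[0,-0.7,0,0,0,0,1],[0,0,0,0,0,0,1],[0,0,0,0,0,0,1]]' 110
python3 - <<'E'
from h import *
p=get_image("wrist"); 
s=state(); print(s["ee_pos"],s["tool_rot"])
hsv=cv2.cvtColor(p["img"],cv2.COLOR_RGB2HSV)
m=cv2.inRange(hsv,(20,150,120),(34,255,255)); n,l,st,c=cv2.connectedComponentsWithStats(m); print(st[1:][st[1:,4]>30])
k=1+st[1:,4].argmax(); r,cc=np.where(l==k)
for u in range(cc.min(),cc.max()+1,4): 
    v=r[cc==u].mean(); print(u,round(v,1),(cc==u).sum(),at_z(p,(u,v),278).round(1)[:2],at_z(p,(u,v),263).round(1)[:2])
for q,z in (("hook_free",265),("post_free",0)): print(q,[(d["point"],round(d["confidence"],2),at_z(p,d["point"],z).round(1)) for d in spot_point(p,q)])
for q in ("scene","side"):
    P=get_image(q); print(q,[(d["point"],round(d["confidence"],2),at_z(P,d["point"],265).round(1)) for d in spot_point(P,"hook_free")])
cv2.imwrite("pics/w5.png",cv2.resize(cv2.cvtColor(p["img"][60:252,256:512],cv2.COLOR_RGB2BGR),(768,576)))
E
```

```text
t: 10.45
ee_pos: [424.5, 273.8, 420.9]
tool_rot: [0.0, 0.707, 0.707, 0.001]
force: [-0.2, -1.1, -3.4]
grip_width: 7.9
grasp_force: 110.3
[425.4797888  273.83573829 420.92455847] [6.10986198e-04 7.06977705e-01 7.07235001e-01 8.96961674e-04]
[[362 131 128  22 996]]
362 149.0 5 [532.7 307.7] [538.4 305.7]
366 148.5 8 [536.8 308.2] [542.8 306.3]
370 147.0 9 [540.8 309.8] [546.9 307.9]
374 145.5 8 [544.7 311.3] [551.1 309.5]
378 144.5 8 [548.8 312.3] [555.3 310.6]
382 144.5 8 [552.9 312.4] [559.7 310.6]
386 143.5 8 [556.9 313.4] [563.9 311.7]
390 143.0 7 [561.  313.9] [568.2 312.3]
394 142.5 8 [565.  314.4] [572.5 312.8]
398 142.5 8 [569.1 314.4] [576.8 312.8]
402 142.5 8 [573.3 314.4] [581.1 312.8]
406 142.0 9 [577.3 314.9] [585.4 313.3]
410 141.5 8 [581.4 315.4] [589.7 313.9]
414 141.5 8 [585.5 315.4] [594.  313.9]
418 141.5 8 [589.6 315.4] [598.4 313.9]
422 141.5 8 [593.8 315.4] [602.7 313.9]
426 141.0 9 [597.8 316. ] [607.  314.4]
430 140.5 8 [601.8 316.5] [611.2 315. ]
434 140.0 9 [605.9 317. ] [615.4 315.5]
438 139.5 8 [609.9 317.5] [619.7 316. ]
442 139.0 9 [613.9 318. ] [623.9 316.6]
446 138.5 8 [617.9 318.5] [628.2 317.1]
450 138.0 9 [622. 319.] [632.4 317.6]
454 137.5 8 [626.  319.5] [636.6 318.2]
458 137.0 9 [630. 320.] [640.8 318.7]
462 136.5 8 [634.  320.5] [645.  319.3]
466 136.0 9 [638.  321.1] [649.2 319.8]
470 135.5 8 [642.  321.6] [653.5 320.3]
474 134.5 8 [645.9 322.6] [657.5 321.4]
478 135.0 5 [650.1 322.1] [662.  320.9]
482 134.0 5 [654.  323.1] [666.1 321.9]
486 134.0 5 [658.1 323.1] [670.4 321.9]
hook_free [([385.6, 143.5], 0.93, array([562.5, 311.9, 265. ]))]
post_free [([376.3, 123.5], 0.85, array([662.2, 322. ,   0. ]))]
scene [([350.1, 149.8], 0.73, array([560.8, 309.4, 265. ]))]
side [([208.9, 221.7], 0.66, array([571.9, 312.2, 265. ]))]
```

View pics/w5.png

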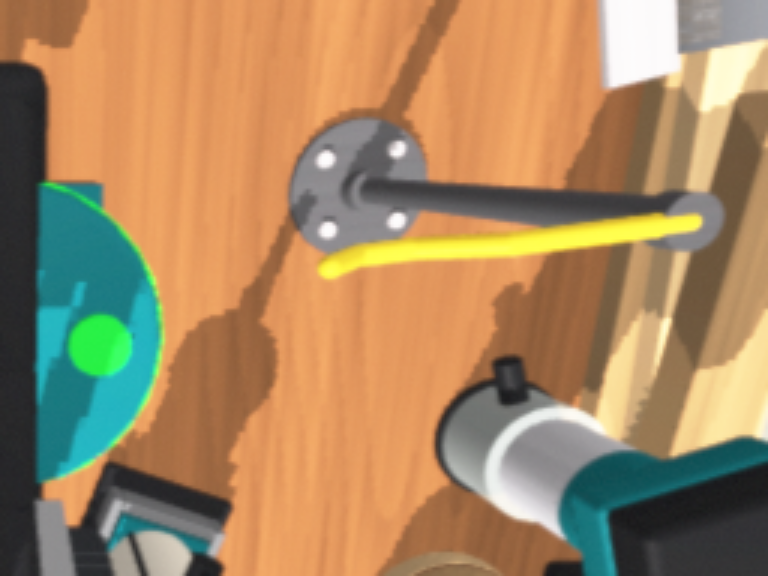

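The crop shows the rod from the tube top at (695,218) to its tip at (330,268). The tip sits about 122 mm from the post axis, matching the given 121 mm, so the post's yaw is about +7°. That puts the seat near (561,311). I turn 7°, move to the standoff in front of the tip and descend.

```bash
python3 -m crank '[[0,0,0,0,0,-0.6,1],[0,0,0,0,0,-0.6,1],[-0.09,0.71,0,0,0,0,1],[-0.09,0.71,0,0,0,0,1],[-0.09,0.71,0,0,0,0,1],[0,0,0.5,0,0,0,1],[0,0,0.9,0,0,0,1],[0,0,0.9,0,0,0,1],[0,0,0.9,0,0,0,1],[0,0,0.8,0,0,0,1]]' 110
python3 -m crank '[[0,0,0.4,0,0,0,1],[0,0,0,0,0,0,1],[0,0,0,0,0,0,1]]'
python3 - <<'E'
from h import *
s=state(); print(s["ee_pos"],s["tool_rot"],s["force"])
p=get_image("wrist"); q=get_image("side")
hsv=cv2.cvtColor(p["img"],cv2.COLOR_RGB2HSV)
m=cv2.inRange(hsv,(20,150,120),(34,255,255)); n,l,st,c=cv2.connectedComponentsWithStats(m)
k=1+st[1:,4].argmax(); r,cc=np.where(l==k)
for u in range(cc.min(),cc.max()+1,10): 
    v=r[cc==u].mean(); print(u,round(v,1),(cc==u).sum(),at_z(p,(u,v),277).round(1)[:2],at_z(p,(u,v),261).round(1)[:2])
print([(d["point"],at_z(p,d["point"],265).round(1)) for d in spot_point(p,"hook_free")])
a=cv2.resize(p["img"],(400,300)); b=cv2.resize(q["img"][180:300,150:310],(400,300))
cv2.imwrite("pics/w6.png",cv2.cvtColor(np.hstack([a,b]),cv2.COLOR_RGB2BGR))
E
```

```text
t: 11.63
ee_pos: [489.6, 273.9, 298.4]
tool_rot: [-0.0, 0.661, 0.75, -0.001]
force: [1.3, -0.4, -4.0]
grip_width: 7.9
grasp_force: 110.3
t: 11.88
ee_pos: [489.8, 274.1, 287.7]
tool_rot: [-0.0, 0.661, 0.75, -0.001]
force: [0.5, 0.5, -3.3]
grip_width: 7.8
grasp_force: 110.3
[489.83079442 274.05404536 287.66457245] [-4.37599330e-04  6.61067308e-01  7.50326187e-01 -6.59737592e-04] [ 0.49163755  0.54547451 -3.33402074]
339 190.5 6 [532.8 307. ] [538.3 303. ]
349 188.5 16 [538.3 308.9] [544.3 305.1]
359 184.5 14 [543.5 312. ] [550.1 308.6]
369 183.0 13 [549.  313.6] [556.2 310.3]
379 183.0 13 [554.7 314.3] [562.5 311.1]
389 183.0 13 [560.5 315. ] [568.8 311.9]
399 183.0 13 [566.2 315.8] [575.2 312.7]
409 184.3 13 [572.1 315.7] [581.7 312.7]
419 185.3 13 [578.  315.9] [588.2 312.9]
429 186.2 13 [584.  316.1] [594.8 313.1]
439 187.8 14 [590.  315.9] [601.4 312.9]
449 188.8 14 [595.9 316.1] [608.  313.1]
459 189.5 14 [601.8 316.4] [614.5 313.4]
469 189.5 14 [607.6 317.1] [620.9 314.2]
479 189.0 15 [613.2 318.1] [627.1 315.3]
489 189.5 14 [619.1 318.6] [633.6 315.8]
499 189.0 13 [624.8 319.6] [639.8 317. ]
509 189.5 14 [630.6 320. ] [646.3 317.5]
[([382.1, 184.9], array([562.8, 311. , 265. ]))]
```

View pics/w6.png

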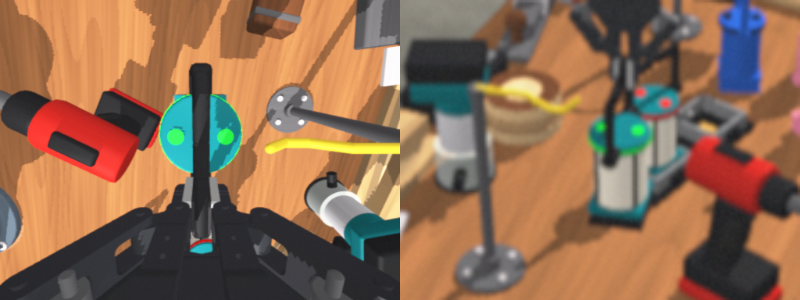

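The picture shows the hook tip at (270,150) level with the window, to the right of the lamp, and the side crop shows it between bar and cap. Before inserting I check the lamp's height in the hand, from the lens spacing and from the side view.

Run:
```python
from h import *
from scipy.optimize import least_squares
s=state(); t=s["ee_pos"]
p=get_image("wrist")
hsv=cv2.cvtColor(p["img"],cv2.COLOR_RGB2HSV)
n,l,st,c=cv2.connectedComponentsWithStats(cv2.inRange(hsv,(50,180,150),(72,255,255)))
L=sorted([(int(st[k][4]),c[k]) for k in range(1,n)],key=lambda a:-a[0])[:2]; L=[a[1] for a in L]; print(L)
for S in (46.7,47.2,47.7,41,44.3): # lens spacing
    f=lambda z:np.linalg.norm(at_z(p,L[0],z[0])-at_z(p,L[1],z[0]))-S
    z=least_squares(f,[240]).x[0]; print(S,"lens z",z,"-TCP",z-t[2])
q=get_image("side"); sc=get_image("scene")
uv=[]
for P in (q,sc):
    h=cv2.cvtColor(P["img"],cv2.COLOR_RGB2HSV); n,l,st,c=cv2.connectedComponentsWithStats(cv2.inRange(h,(50,130,110),(75,255,255)))
    e=[(c[k].round(1).tolist(),int(st[k][4])) for k in range(1,n) if st[k][4]>5]; print(e)
    print("expected lens mid px",proj(P,[486.4,301.9,t[2]-164+122]).round(1),"9 lower",proj(P,[486.4,301.9,t[2]-173+122]).round(1))
    for nm in ("lamp_charged_notch","lamp_charged"): print(nm,[(np.round(d["point"],1),round(d["confidence"],2)) for d in spot_point(P,nm)],"exp",proj(P,[486.4,301.9,t[2]-164+(180 if "notch" in nm else 0)]).round(1))
cv2.imwrite("pics/s7.png",cv2.cvtColor(cv2.resize(q["img"][190:280,170:290],(800,600),interpolation=cv2.INTER_CUBIC),cv2.COLOR_RGB2BGR))
for nm,X in (("tip281",[533,307,281]),("cap top ctr",[486.4,301.9,t[2]-44]),("bar bottom mid",[486.4,301.9,t[2]+9]),("bar top mid",[486.4,301.9,t[2]+25])): 
    u=proj(q,X); print(nm,((u-[170,190])*800/120).round())
```

```text
[array([288.60493827, 174.54012346]), array([224.63522013, 174.47798742])]
46.7 lens z 236.95117214350526 -TCP -52.95880779769365
47.2 lens z 234.85104073569664 -TCP -55.05893920550227
47.7 lens z 232.75090932788825 -TCP -57.15907061331066
41 lens z 260.8926701925243 -TCP -29.01730974867462
44.3 lens z 247.03180290098697 -TCP -42.87817704021194
[([229.6, 229.8], 13), ([244.5, 231.5], 14), ([244.4, 238.2], 19), ([228.5, 237.9], 13)]
expected lens mid px [237.7 230.2] 9 lower [237.7 232.7]
lamp_charged_notch [(array([322. , 195.5]), 0.91), (array([234.6, 212.7]), 0.88)] exp [237.6 213.3]
lamp_charged [(array([238.3, 264.3]), 0.95), (array([284.6, 297.9]), 0.65), (array([315.3, 231.2]), 0.55)] exp [237.9 263.5]
[([340.7, 143.6], 7)]
expected lens mid px [335.7 140.8] 9 lower [335.3 142.7]
lamp_charged_notch [(array([339.8, 128.6]), 0.79), (array([206.8, 155.7]), 0.7)] exp [338.3 127.8]
lamp_charged [(array([334.3, 164.7]), 0.95), (array([280. , 209.5]), 0.57), (array([210.5, 193.2]), 0.55), (array([164.3, 214. ]), 0.41)] exp [330.7 165.6]
tip281 [346. 191.]
cap top ctr [451. 272.]
bar bottom mid [451. 169.]
bar top mid [451. 137.]
```

View pics/s7.png

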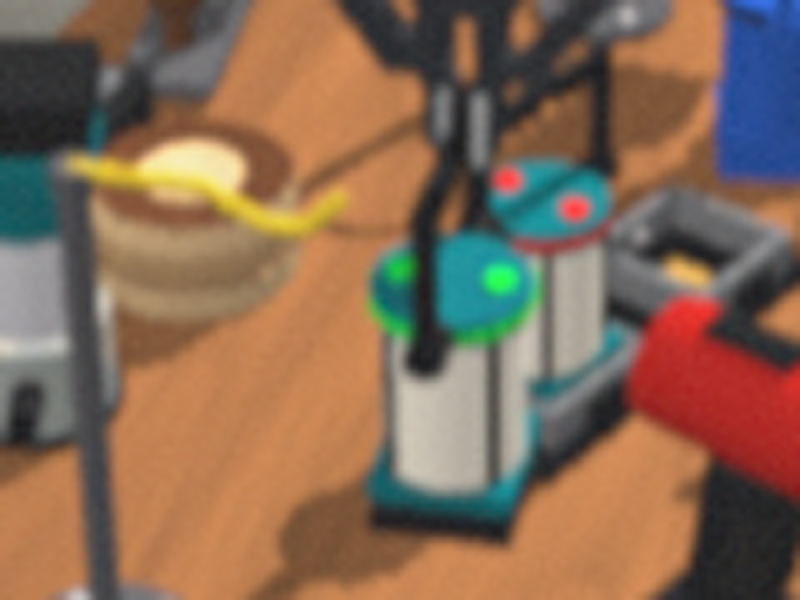

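The side crop has the lens pair's middle at (450,277), within about 4 mm of expected, with the hook tip at (345,200) between cap (y≈270) and bar (y≈165). So the window is at hook height, and I insert along the rod.

```bash
python3 -m crank '[[0,0.3,0,0,0,0,1],[0,0.5,0,0,0,0,1],[0,0.6,0,0,0,0,1],[0,0.6,0,0,0,0,1],[0,0.4,0,0,0,0,1],[0,0.13,0,0,0,0,1],[0,0,0,0,0,0,1],[0,0,0,0,0,0,1]]' 110
python3 - <<'E'
from h import *
ps=get_image("side"),get_image("wrist")
s=state(); print(s["ee_pos"],s["tool_rot"],s["force"],s["wrist_torque"])
a=cv2.resize(ps[1]["img"],(400,300)); b=cv2.resize(ps[0]["img"][190:280,160:280],(400,300),interpolation=cv2.INTER_CUBIC)
cv2.imwrite("pics/s8.png",cv2.cvtColor(np.hstack([a,b]),cv2.COLOR_RGB2BGR))
E
```

```text
t: 13.05
ee_pos: [564.4, 283.5, 287.8]
tool_rot: [-0.001, 0.661, 0.75, -0.001]
force: [-1.2, 0.9, -4.3]
grip_width: 7.7
grasp_force: 110.3
[563.87532159 283.61149788 288.08109085] [-4.66861799e-04  6.60868456e-01  7.50501341e-01 -6.35557934e-04] [-0.11198423 -0.63532809 -3.59030838] [-0.12168886 -0.00679549 -0.0473129 ]
```

View pics/s8.png

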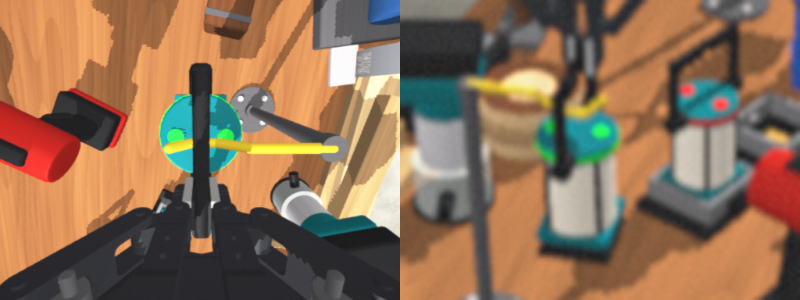

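The left picture shows the rod passing under the bar's middle at (200,143), and the side crop shows it inside the handle window with no contact force. Now I lower until the post takes the weight.

```bash
python3 -m crank '[[0,0,0.3,0,0,0,1],[0,0,0.3,0,0,0,1],[0,0,0.3,0,0,0,1],[0,0,0.1,0,0,0,1],[0,0,0,0,0,0,1],[0,0,0,0,0,0,1]]' 110
python3 -m crank '[[0,0,0.1,0,0,0,1],[0,0,0,0,0,0,1]]'
python3 -m crank '[[0,0,0.1,0,0,0,1],[0,0,0,0,0,0,1]]'
```

```text
t: 13.65
ee_pos: [564.7, 283.6, 257.7]
tool_rot: [-0.0, 0.661, 0.75, -0.0]
force: [0.5, -0.6, -2.9]
grip_width: 8.1
grasp_force: 110.3
t: 13.82
ee_pos: [565.0, 283.7, 255.2]
tool_rot: [0.0, 0.661, 0.75, 0.0]
force: [-0.4, -1.0, -3.6]
grip_width: 7.8
grasp_force: 110.3
t: 13.98
ee_pos: [564.8, 283.6, 252.0]
tool_rot: [-0.0, 0.661, 0.75, -0.0]
force: [0.1, 0.5, -3.9]
grip_width: 7.8
grasp_force: 110.3
```

```bash
python3 -m crank '[[0,0,0.07,0,0,0,1],[0,0,0,0,0,0,1]]'
python3 -m crank '[[0,0,0.07,0,0,0,1],[0,0,0,0,0,0,1]]'
```

```text
t: 14.15
ee_pos: [565.1, 283.6, 250.2]
tool_rot: [0.0, 0.661, 0.75, 0.0]
force: [0.1, -0.8, -2.9]
grip_width: 7.8
grasp_force: 110.6
t: 14.32
ee_pos: [565.6, 283.2, 249.4]
tool_rot: [0.001, 0.661, 0.75, 0.0]
force: [0.5, -2.6, 0.9]
grip_width: 7.7
grasp_force: 111.4
```

```bash
python3 -m crank '[[0,0,0.06,0,0,0,1],[0,0,0,0,0,0,1],[0,0,0,0,0,0,0.85],[0,0,0,0,0,0,0.8],[0,0,0,0,0,0,0.7],[0,0,0,0,0,0,0.6],[0,0,0,0,0,0,0.5],[0,0,0,0,0,0,0.5],[0,0,0,0,0,0,0.5]]' 20
python3 - <<'E'
from h import *
p=get_image("wrist"); q=get_image("side"); print(state()["force"],state()["grip_width"])
a=cv2.resize(p["img"],(400,300)); b=cv2.resize(q["img"][190:280,160:280],(400,300),interpolation=cv2.INTER_CUBIC)
cv2.imwrite("pics/s9.png",cv2.cvtColor(np.hstack([a,b]),cv2.COLOR_RGB2BGR))
E
```

```text
t: 15.07
ee_pos: [564.9, 283.8, 246.1]
tool_rot: [-0.0, 0.661, 0.75, -0.0]
force: [1.0, -0.4, -0.6]
grip_width: 42.9
grasp_force: 0.0
[0.43320079 0.03052814 1.04889331] 42.28149401354248
```

View pics/s9.png

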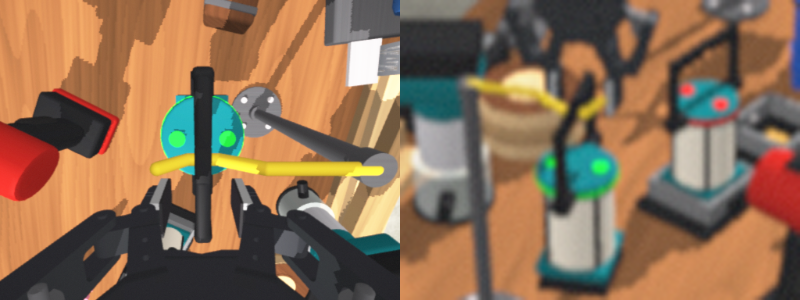

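The lamp hangs free: the rod crosses the bar at (203,167) in its seat, and the open fingers clear the bar on both sides. I retract straight up and let it settle.

```bash
python3 -m crank '[[0,0,-0.3,0,0,0,0.5],[0,0,-0.5,0,0,0,0.5],[0,0,-0.8,0,0,0,0.5],[0,0,-1,0,0,0,0.5],[0,0,-1,0,0,0,0.5],[0,0,-1,0,0,0,0.5],[0,0,-0.5,0,0,0,0.5],[0,0,0,0,0,0,0.5],[0,0,0,0,0,0,0.5],[0,0,0,0,0,0,0.5]]'
for i in 1 2 3 4; do python3 -m crank '[[0,0,0,0,0,0,0.5],[0,0,0,0,0,0,0.5],[0,0,0,0,0,0,0.5],[0,0,0,0,0,0,0.5],[0,0,0,0,0,0,0.5],[0,0,0,0,0,0,0.5],[0,0,0,0,0,0,0.5],[0,0,0,0,0,0,0.5],[0,0,0,0,0,0,0.5],[0,0,0,0,0,0,0.5]]' | head -2; done
python3 - <<'E'
from h import *
def L(p):
    h=cv2.cvtColor(p["img"],cv2.COLOR_RGB2HSV); n,l,st,c=cv2.connectedComponentsWithStats(cv2.inRange(h,(50,180,150),(72,255,255)))
    return [(c[k].round(2).tolist(),at_z(p,c[k],207).round(1)) for k in range(1,n) if st[k][4]>30]
for _ in range(4):
    p=get_image("wrist"); print(L(p))
q=get_image("side"); sc=get_image("scene")
print([(np.round(d["point"],1),round(d["confidence"],2),at_z(p,d["point"],265).round(1)) for d in spot_point(p,"lamp_charged_notch")], proj(p,[561.5,311,265]))
for P in (q,sc): print([np.round(d["point"]) for d in spot_point(P,"lamp_charged")],proj(P,[561.5,311,85]).round())
a=cv2.resize(p["img"],(400,300)); b=cv2.resize(q["img"][180:300,150:310],(400,300),interpolation=cv2.INTER_CUBIC)
cv2.imwrite("pics/s10.png",cv2.cvtColor(np.hstack([a,b]),cv2.COLOR_RGB2BGR))
E
```

```text
t: 16.0
ee_pos: [564.1, 283.4, 397.9]
tool_rot: [-0.001, 0.661, 0.75, -0.001]
force: [-0.0, 0.1, -0.8]
grip_width: 42.8
grasp_force: 0.0
t: 16.83
ee_pos: [564.9, 283.7, 399.4]
t: 17.67
ee_pos: [564.9, 283.7, 399.3]
t: 18.5
ee_pos: [564.9, 283.7, 399.3]
t: 19.33
ee_pos: [564.9, 283.7, 399.3]
[([239.74, 147.55], array([539.5, 309.9, 207. ])), ([276.1, 147.41], array([583.3, 315.6, 207. ]))]
[([239.74, 147.55], array([539.5, 309.9, 207. ])), ([276.11, 147.32], array([583.3, 315.7, 207. ]))]
[([239.74, 147.55], array([539.5, 309.9, 207. ])), ([276.1, 147.41], array([583.3, 315.6, 207. ]))]
[([239.74, 147.55], array([539.5, 309.9, 207. ])), ([276.1, 147.41], array([583.3, 315.6, 207. ]))]
[(array([258.2, 155.8]), 0.74, array([561.6, 311.7, 265. ])), (array([214.1,   9.6]), 0.27, array([506.6, 435. , 265. ]))] [258.00570683 156.46746177]
[array([214., 270.]), array([317., 235.])] [214. 271.]
[array([210., 194.]), array([347., 187.]), array([124., 259.])] [342. 186.]
```

View pics/s10.png

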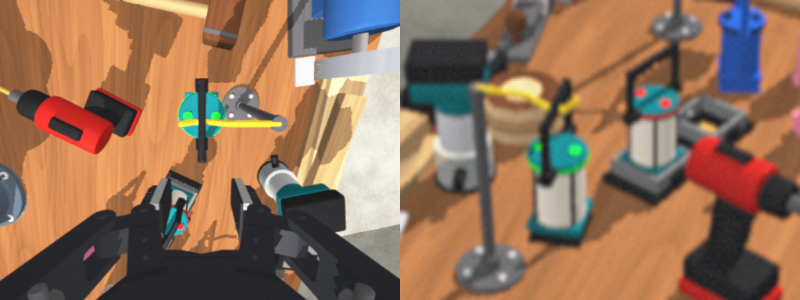

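The lamp hangs still and upright on the hook, with the notch seen at (561.6, 311.7) against a seat estimate of (561.5, 311). The gripper is about 130 mm above it and everything else looks to be in place, so I hand in.

```bash
python3 -c "
from cell import *
print(hand_in())"
```

```text
the job is handed in; nothing more can be done
None
```

The charged lamp is out of the dock and hangs free, upright and still by its notch on the empty post's hook, with nothing else seen to have moved. I handed the job in at about 19.7 s of the 48 s; the hand-in returned no verdict.

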